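Open the wider equipment box by its paddle latch

TASK

Two grey equipment boxes stand in the aquarium cabinet, each with a hinged lid held shut by a latch. Open the wider box: pull up the paddle recessed in its lid to trip the latch, keep pulling to raise the lid to at least 45 degrees, and let go, so that the lid stays open by itself. Leave the narrower box shut.

Things in the scene. Friction and masses are not known exactly. Their poses are not given: they have to be found in the camera images.
- wide_grip (a point): Grip point of the WIDER box's steel paddle (60 long, 40 wide, 14 mm thick, flush in a black recess of the lid): mid-width, mid-thickness, 10 mm from its free front end, 50 mm in front of its own hinge line. Free round it: 50 mm each side, 22 mm before the end, 26 mm below; pinch it from above across its width. Axes at rest: x to the box's back, y across, z up; they turn with the paddle.
- wide_hinge (a point): Middle of the WIDER box's lid hinge line, at its upper back edge, 110 mm above the cabinet floor. x: box front (robot's side) to back, y along the hinge, z up. Box 210 mm deep, 240 across, 118 high with the shut lid. Lid shut, the grip point is 161 mm in front of and 1 mm above this point; the paddle's hinge line 111 mm in front, 1 mm above.
- wide_lid (a joint): Angle of the WIDER box's lid (rad): 0 shut, grows as its front rises, up to 1.4; the stiff hinge stays where it is left. The paddle's free end swings up at most 0.6 rad from the lid on a light spring (under 4 N at the grip point), freeing the latch at about 0.2; pulled on from there, it raises the lid with about 5 to 9 N. Pinched, it pivots in upright fingers.
- narrow_lid (a joint): Angle of the NARROWER box's lid (rad): 0 shut. That box is 170 mm across, otherwise the same in shape, material, depth, height and paddle; it stands beside the wider one, on either side of it.

How it is judged (in metres and radians):
At the end, for the whole second after the job is handed in: The wider box's lid stands open by itself at 45 degrees (0.785 rad) or more and is still; the narrower box's lid is shut (below 0.08 rad) (value of joint wide_lid above 0.785 rad and velocity of joint wide_lid between -0.05 and 0.05 rad/s and value of joint narrow_lid below 0.08 rad); the robot touches nothing.
It fails at once if the narrower box's lid was raised (value of joint narrow_lid above 0.08 rad).
It also fails if it takes over 38 s, if anything falls off the work surface, if the arm or the gripper's body presses on something with over 40 N, if the wrist force passes 120 N, or if a joint passes its speed limit or range.

ROBOT

A 6-joint arm with a two-finger parallel gripper is mounted at the origin on the work surface. World frame = base frame: x ahead of the robot, y to its left, z up, the work surface at z = 0. Lengths are in mm, angles in rad, forces in N, time in s.
With the tool pointing down it reaches from about 425 to 950 mm from the base axis. Payload 14.7 kg.
Tool frame: the origin (TCP) lies midway between the tips of the shut fingers; the grasp point (between the pads) lies 19 mm behind it (env.grip_depth is the distance from the TCP to the grasp point, in mm); z points along the fingers, y is the direction in which the jaws open and shut (so a half turn about z gives the same grasp; the last joint's range is limited). The gripper opens to 85 mm and grips with 20 to 120 N. Pads are 22 mm wide; open, the fingers measure 114 mm over their backs; the gripper's body (76 mm by 85 mm) begins 54 mm behind the grasp point. The pads swing forward as they close: fully open they stand 13 mm farther back than shut.
Start: joints at [-1.31, 0.48, 1.596, -0, 1.065, -0.047], TCP at [196.942, -619.44, 231.297] pointing down, gripper open.
Joint ranges: [-2.75, 2.75], [-0.82, 2.05], [0.23, 2.67], [-1.56, 4.7], [0.09, 2.69], [-2.92, 2.92]. Speed limits (rad/s): [1.89, 1.89, 2.39, 3.01, 3.01, 3.01].

INTERFACE

Orientations are given as a rotation vector (axis times angle).
In Python, from rig import env gives the robot as it stands. The module is installed in compiled form; this text tells all that it offers.
- The arm moves only by the tool arm_command, never from a script. Its argument "motion" is a list of rows, each an object of numbers: "hand": the closure, from 0 (fully open) to 1 (shut); "dx", "dy", "dz": the shift along the tool's x, y, z in cm; "spin": the turn about the tool's z in degrees. A call has 1 to 10 rows; each row shifts and turns the commanded pose from where the row before left it, along the tool's axes as they then stand; what a row does not reach is not made up. A row lasts 1/10 s, in which the tool goes at most 50 mm and 8.59 degrees, less where a joint would pass 70% of its speed; a pose out of reach is approached as far as the arm can. A call with a gripper value outside its range is refused whole. The fingers move at their own pace and stop on an object; "newtons" is the grip in N (left out, the last holds). Time passes only in rows, so rows that do not move let the fingers close. It gives the time, the measured TCP pose, the force and the opening at its end, in the units of the state.
- env.state(): the state, without advancing time (a new reading comes with each control period).
- env.snapshot(name): name is "side" or "top"; returns the picture (480x640x3 uint8, red, green, blue); there is no depth.
- env.camera_params(name): a dict with "fx", "fy", "cx", "cy" (pixels), "dist_coeffs" ([k1, k2, p1, p2, k3] as OpenCV has them; the pictures are not rectified), "camera_from_world" (4x4, takes a point from world to camera coordinates). Camera axes: x right, y down, z forward; pixel columns grow to the right and rows downward; lengths in mm; the calibration is good to about 2 mm. A picture is of the moment at which its call begins. camera_params takes no time and is no camera call.
- env.sign_off(): hands the job in, once; it reports no verdict.
Trained networks look in the newest picture that a camera, given by its name, has taken for a name from the list of things; names that differ only in an ending like _2 or _b are one class to them, and where a whole thing is asked for, a point or a joint stands for the part that bears it (a point fixed in the world has none). Each returns a list of dicts, best first, with "score" (0 to 1); they miss things now and then, are a little off and sometimes report something else, mostly with a low value. They report only what shows in the picture. A call takes as long as a camera call.
- env.boxes_of(query, camera): "extent" ([left, top, right, bottom] in pixels, round what is visible of it).
- env.silhouettes(query, camera): "region" (480x640 bool, what is visible of it) and "extent" ([left, top, right, bottom] in pixels, round what is visible of it).
The state is a dict: "time_s": time; "joint_positions": joint angles; "qvel": joint speeds; "effort": joint torques, N m; "ee_pos": TCP position; "tool_rot": TCP orientation; "force": force on the tool from outside, world axes, zero at the start; "moment": the same for the moment, N m; "gripper_width": finger opening in mm.
Only numpy, scipy, OpenCV 4.12 (cv2) and the standard library are available. Lean on these libraries where they do the work, as an engineer would, in place of code of your own. Each camera call takes 0.05 s, during which the arm holds its last target. There are 200 camera calls.

## Working session

There is one attempt and no reset: what is moved stays moved. The work goes in short steps, Python scripts to look and compute and a tool call to move; the robot and the scene stay as the last step left them, time stands still between calls to the robot, and variables do not carry over. Pictures are saved under pics/ and viewed, about 8 in all and at most 12, crops included, and the job is handed in when it is done.

Besides the shell and the picture viewer there is one more tool, called after "Call:" by a JSON object that holds its "api" and its "payload", one argument or row to a line. arm_command: Moves the arm, as the interface text tells. Its arguments: {"type":"object","properties":{"motion":{"type":"array"},"newtons":{"type":"number"}},"required":["motion"]}

```bash
mkdir -p pics
python3 - <<'E'
from rig import env
import cv2,numpy as np
for n in("side","top"):
    im=env.snapshot(n); cv2.imwrite(f"pics/{n}0.png",im[:,:,::-1])
    p=env.camera_params(n); T=np.array(p["camera_from_world"]); print(n,p["fx"],p["fy"],p["cx"],p["cy"],p["dist_coeffs"],"pos",-T[:3,:3].T@T[:3,3]); print(T.round(3))
    for q in("wide_grip","wide_lid","narrow_lid","wide_hinge"):
        print(q,[(round(d["score"],2),np.round(d["extent"])) for d in env.boxes_of(q,n)])
print(env.state())
E
```

```text
side 544.435635419051 544.435635419051 325.68761324730013 240.72857879520342 [-0.0422077  0.         0.         0.         0.       ] pos [264.40672614 481.72034908 921.32890185]
[[-7.97000e-01 -6.04000e-01  1.00000e-02  4.92741e+02]
 [-4.72000e-01  6.13000e-01 -6.34000e-01  4.13714e+02]
 [ 3.77000e-01 -5.10000e-01 -7.73000e-01  8.58405e+02]
 [ 0.00000e+00  0.00000e+00  0.00000e+00  1.00000e+00]]
wide_grip [(0.81, array([267., 369., 304., 411.]))]
wide_lid [(0.82, array([178., 291., 370., 472.]))]
narrow_lid [(0.68, array([320., 162., 454., 263.]))]
wide_hinge [(0.7, array([177., 291., 372., 479.]))]
top 552.1465286646779 552.1465286646779 311.866075725183 245.72767051373648 [-0.08483413  0.          0.          0.          0.        ] pos [ 431.81592365  -15.23749246 1153.62843142]
[[-1.000000e-02 -1.000000e+00 -7.000000e-03 -2.586000e+00]
 [-9.810000e-01  1.100000e-02 -1.950000e-01  6.484650e+02]
 [ 1.950000e-01  5.000000e-03 -9.810000e-01  1.047398e+03]
 [ 0.000000e+00  0.000000e+00  0.000000e+00  1.000000e+00]]
wide_grip [(0.55, array([174., 286., 205., 323.]))]
wide_lid [(0.84, array([118., 212., 275., 359.]))]
narrow_lid [(0.9, array([364., 200., 454., 311.]))]
wide_hinge [(0.73, array([117., 214., 275., 359.]))]
{'time_s': 0.5, 'joint_positions': array([-1.30959991e+00,  4.80242489e-01,  1.59632482e+00,  2.46894050e-06,
        1.06507519e+00, -4.66433289e-02]), 'qvel': array([ 2.69905255e-04,  5.86652844e-04,  5.73490346e-05, -4.33994814e-04,
        8.38431730e-04,  6.55160089e-04]), 'effort': array([-2.91140823e-04, -9.49795961e+01, -4.30349600e+01,  8.57809141e-05,
        2.39068970e-03, -1.83696983e-06]), 'ee_pos': array([ 196.94030667, -619.43055037,  231.25970177]), 'tool_rot': array([-3.10440290e+00, -4.81636982e-01,  5.01002436e-06]), 'force': array([-0.09317268, -0.08084279, -0.39107297]), 'moment': array([-0.00067902, -0.0214432 , -0.00028292]), 'gripper_width': 85.17013573522559}
```

View pics/top0.png

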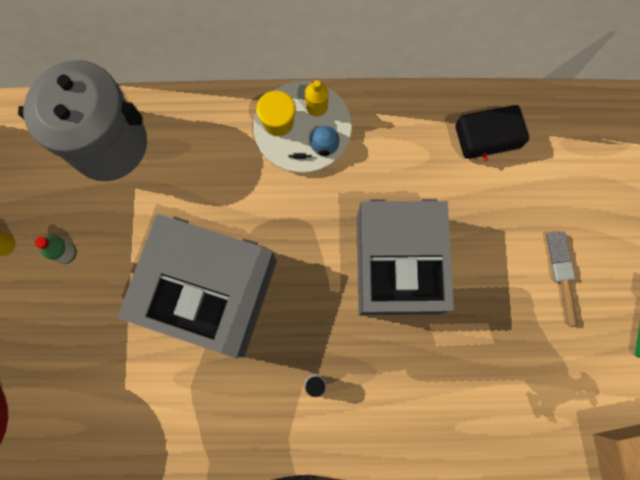

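View pics/side0.png

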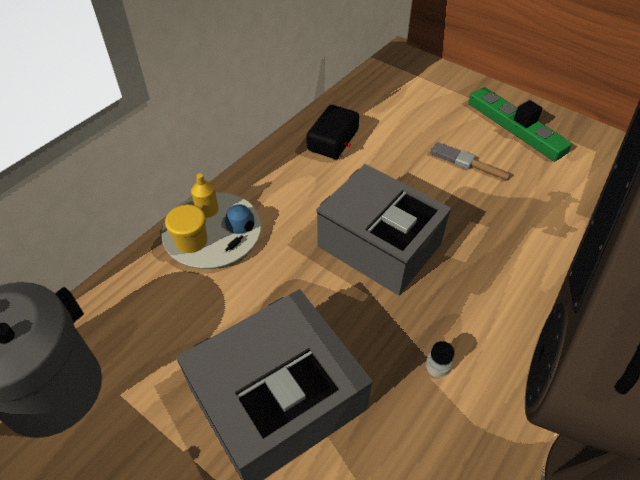

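The wider box is on the robot's left: top (120–275, 213–358), paddle near (189,301). In the side view its paddle is near (285,388). The narrower box is at the centre-right. Next I'll take zoomed crops to pick corners.

Run:
```python
import cv2,numpy as np
a=cv2.imread("pics/top0.png")[205:365,110:285]; b=cv2.imread("pics/side0.png")[285:480,170:380]
g=lambda i,s:np.clip(255*(cv2.resize(i,None,fx=s,fy=s,interpolation=cv2.INTER_CUBIC)/255.)**.6,0,255).astype(np.uint8)
cv2.imwrite("pics/top1.png",g(a,3.6)); cv2.imwrite("pics/side1.png",g(b,3))
```

```text
(no output)
```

View pics/top1.png

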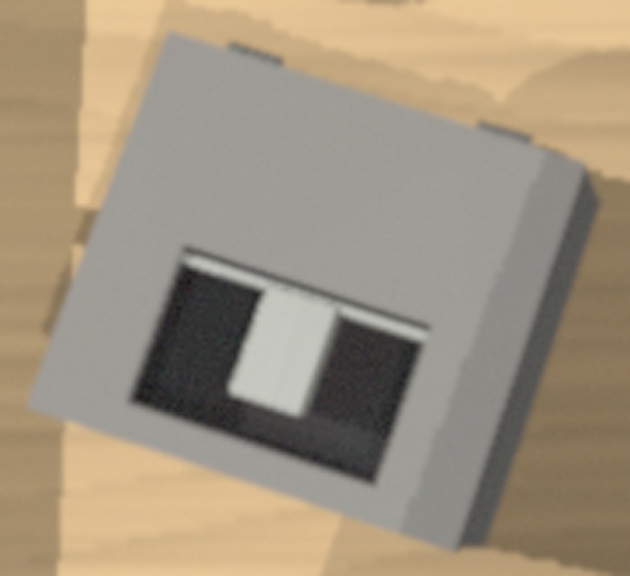

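View pics/side1.png

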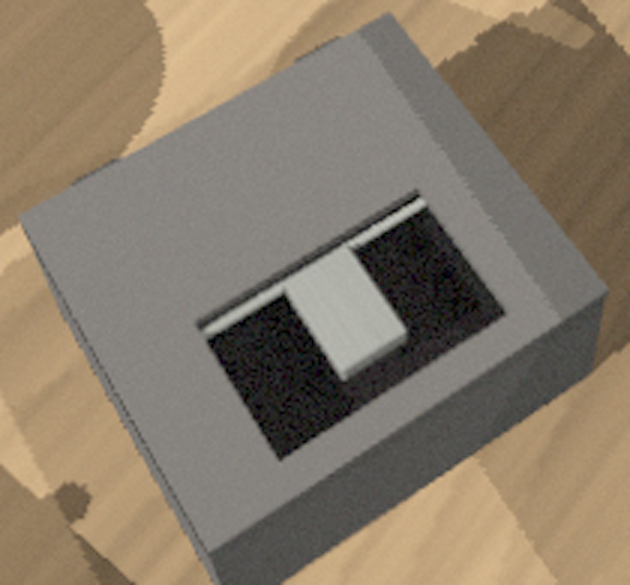

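```bash
cat > h.py <<'E'
from rig import env
import cv2,numpy as np
from scipy.spatial.transform import Rotation as R
def proj(n,P):
    p=env.camera_params(n);T=np.array(p["camera_from_world"])
    K=np.array([[p["fx"],0,p["cx"]],[0,p["fy"],p["cy"]],[0,0,1]])
    return cv2.projectPoints(np.float64(P),cv2.Rodrigues(T[:3,:3])[0],T[:3,3],K,np.array(p["dist_coeffs"]))[0][:,0]
E
python3 - <<'E'
from h import *
from scipy.optimize import least_squares
M=np.array([[0,120,8],[0,-120,8],[-210,-120,8],[-210,120,8],[-171,20,8],[-171,-20,8]])
U=np.array([[168,32],[587,165],[458,550],[30,405],[230,388],[303,412]])/3.6+[110,205]
V=np.array([[22,217],[387,14],[607,292],[213,550],[342,370],[405,326]])/3+[170,285]
W=lambda q:M@R.from_euler('z',q[3]).as_matrix().T+q[:3]
f=lambda q:np.r_[proj("top",W(q))-U,proj("side",W(q))-V].ravel()
for idx,name in((list(range(6)),"all"),):
    s=least_squares(f,[600,200,110,-.3],x_scale=[100,100,100,.3],loss='soft_l1'); q=s.x
    print(name,q,np.degrees(q[3])); print(f(q).reshape(2,6,2).round(1))
print("grip",[-161,0,1]@R.from_euler('z',q[3]).as_matrix().T+q[:3])
st=env.state();print(R.from_rotvec(st["tool_rot"]).as_matrix().round(3))
E
```

```text
all [ 6.65896549e+02  1.79918445e+02  1.02183330e+02 -3.17666868e-01] -18.200970799399087
[[[ 0.4  1.6]
  [-0.5  0.8]
  [-0.1 -0.5]
  [ 0.4  0.1]
  [ 0.4  1.5]
  [-0.2  1.3]]

 [[-0.6  0.6]
  [ 0.5  0. ]
  [-1.3 -2.7]
  [-1.8 -1.6]
  [-0.3 -0.4]
  [ 0.3  0.5]]]
grip [512.9519007  230.20695848 103.18333034]
[[ 0.953  0.303 -0.   ]
 [ 0.303 -0.953  0.   ]
 [ 0.    -0.    -1.   ]]
```

Run:
```python
from h import *
from scipy.optimize import least_squares
U=np.array([[168,32],[587,165],[458,550],[30,405],[230,388],[303,412]])/3.6+[110,205]
V=np.array([[22,217],[387,14],[607,292],[213,550],[342,370],[405,326]])/3+[170,285]
def W(q):
    M=np.array([[q[4],120,8],[q[4],-120,8],[q[5],-120,8],[q[5],120,8],[-171,20,8],[-171,-20,8]])
    return M@R.from_euler('z',q[3]).as_matrix().T+q[:3]
for z in(None,110):
    f=lambda q:np.r_[proj("top",W(q))-U,proj("side",W(q))-V].ravel()
    g=lambda q:f(np.r_[q[:2],z or q[2],q[3:]])
    q=least_squares(g,[666,180,102,-.3,0,-210],x_scale=[100,100,100,.3,20,20]).x; q[2]=z or q[2]
    print(q.round(3),abs(f(q)).mean(),abs(f(q)).max(),"grip",[-161,0,1]@R.from_euler('z',q[3]).as_matrix().T+q[:3])
for p in([0,0,0],[0,0,400],[100,-300,500]): print(p,proj("side",[p]).round(),proj("top",[p]).round())
```

```text
[ 6.67267e+02  1.79340e+02  1.00253e+02 -3.19000e-01  5.90000e-01
 -2.13711e+02] 0.5367387560999024 1.1471412974824489 grip [514.38835088 229.82883565 101.25268807]
[ 6.65399e+02  1.80035e+02  1.10000e+02 -3.19000e-01 -8.39000e-01
 -2.13306e+02] 1.2519789047772516 2.814697053458758 grip [512.51239487 230.49957828 111.        ]
[0, 0, 0] [[631. 497.]] [[311. 576.]]
[0, 0, 400] [[799. 393.]] [[308. 696.]]
[100, -300, 500] [[800. 134.]] [[572. 646.]]
```

Call:
{"api": "arm_command", "payload": {
  "motion": [
    {"spin": 8.5,"dz": -0.5},
    {"spin": 8.5,"dz": -0.5},
    {"spin": 8.5,"dz": -0.5},
    {"spin": 8.5,"dz": -0.5},
    {"spin": 1.9,"dz": -0.5}
  ]
}}

```text
schema error: expected keys hand, dx, dy, dz, spin
```

Call:
{"api": "arm_command", "payload": {
  "motion": [
    {"hand": 0,"dx": 0,"dy": 0,"dz": -0.5,"spin": 8.5},
    {"hand": 0,"dx": 0,"dy": 0,"dz": -0.5,"spin": 8.5},
    {"hand": 0,"dx": 0,"dy": 0,"dz": -0.5,"spin": 8.5},
    {"hand": 0,"dx": 0,"dy": 0,"dz": -0.5,"spin": 8.5},
    {"hand": 0,"dx": 0,"dy": 0,"dz": -0.5,"spin": 1.9},
    {"hand": 0,"dx": 0,"dy": 0,"dz": 0,"spin": 0}
  ]
}}

```text
time_s: 1.1
ee_pos: [197.0, -619.8, 257.0]
tool_rot: [3.101, -0.499, 0.001]
force: [0.7, 1.3, 0.1]
gripper_width: 85.7
```

Call:
{"api": "arm_command", "payload": {
  "motion": [
    {"hand": 0,"dx": 1.6,"dy": -3.8,"dz": 0,"spin": 0},
    {"hand": 0,"dx": 1.6,"dy": -3.8,"dz": 0,"spin": 0},
    {"hand": 0,"dx": 1.6,"dy": -3.8,"dz": 0,"spin": 0},
    {"hand": 0,"dx": 1.6,"dy": -3.8,"dz": 0,"spin": 0},
    {"hand": 0,"dx": 1.6,"dy": -3.8,"dz": 0,"spin": 0},
    {"hand": 0,"dx": 1.6,"dy": -3.8,"dz": 0,"spin": 0},
    {"hand": 0,"dx": 1.6,"dy": -3.8,"dz": 0,"spin": 0},
    {"hand": 0,"dx": 1.6,"dy": -3.8,"dz": 0,"spin": 0},
    {"hand": 0,"dx": 1.6,"dy": -3.8,"dz": 0,"spin": 0},
    {"hand": 0,"dx": 1.6,"dy": -3.8,"dz": 0,"spin": 0}
  ]
}}

```text
time_s: 2.1
ee_pos: [468.8, -307.3, 256.2]
tool_rot: [3.102, -0.496, 0.0]
force: [0.5, -0.4, 0.3]
gripper_width: 85.3
```

Call:
{"api": "arm_command", "payload": {
  "motion": [
    {"hand": 0,"dx": -0.9,"dy": -3.8,"dz": 0,"spin": 0},
    {"hand": 0,"dx": -0.9,"dy": -3.8,"dz": 0,"spin": 0},
    {"hand": 0,"dx": -0.9,"dy": -3.8,"dz": 0,"spin": 0},
    {"hand": 0,"dx": -0.9,"dy": -3.8,"dz": 0,"spin": 0},
    {"hand": 0,"dx": -0.9,"dy": -3.8,"dz": 0,"spin": 0},
    {"hand": 0,"dx": -0.9,"dy": -3.8,"dz": 0,"spin": 0},
    {"hand": 0,"dx": -0.9,"dy": -3.8,"dz": 0,"spin": 0},
    {"hand": 0,"dx": -0.9,"dy": -3.8,"dz": 0,"spin": 0},
    {"hand": 0,"dx": -0.9,"dy": -3.8,"dz": 0,"spin": 0},
    {"hand": 0,"dx": -0.9,"dy": -3.8,"dz": 0,"spin": 0}
  ]
}}

```text
time_s: 3.1
ee_pos: [501.5, 81.9, 256.2]
tool_rot: [-3.102, 0.496, -0.0]
force: [1.2, -0.8, 0.5]
gripper_width: 85.5
```

Call:
{"api": "arm_command", "payload": {
  "motion": [
    {"hand": 0,"dx": -0.9,"dy": -3.6,"dz": 1.5,"spin": 0},
    {"hand": 0,"dx": -0.9,"dy": -3.6,"dz": 2,"spin": 0},
    {"hand": 0,"dx": -0.9,"dy": -3.6,"dz": 2,"spin": 0},
    {"hand": 0,"dx": -0.7,"dy": -3.6,"dz": 2,"spin": 0},
    {"hand": 0,"dx": 0,"dy": 0,"dz": 1,"spin": 0},
    {"hand": 0,"dx": 0,"dy": 0,"dz": 0,"spin": 0}
  ]
}}

```text
time_s: 3.7
ee_pos: [513.3, 228.0, 169.6]
tool_rot: [3.101, -0.494, -0.004]
force: [-0.1, -0.2, 0.4]
gripper_width: 85.5
```

Run:
```python
from h import *
s=env.state();print(s["ee_pos"],s["tool_rot"],s["joint_positions"])
a=env.snapshot("side")[:,:,::-1];b=env.snapshot("top")[:,:,::-1]
e=s["ee_pos"];print(proj("side",[e]),proj("top",[e]))
cv2.imwrite("pics/c2.png",np.hstack([cv2.resize(a[270:470,180:380],(400,400)),cv2.resize(b[200:360,110:270],(400,400))]))
```

```text
[513.27978153 227.98340205 169.59241884] [ 3.10098296 -0.49353985 -0.00392539] [ 3.64099491e-01  4.31448267e-01  1.86162865e+00 -1.61327274e-04
  8.51469793e-01  2.25066661e+00]
[[290.2974605  378.26998299]] [[179.46225821 309.75720651]]
```

View pics/c2.png

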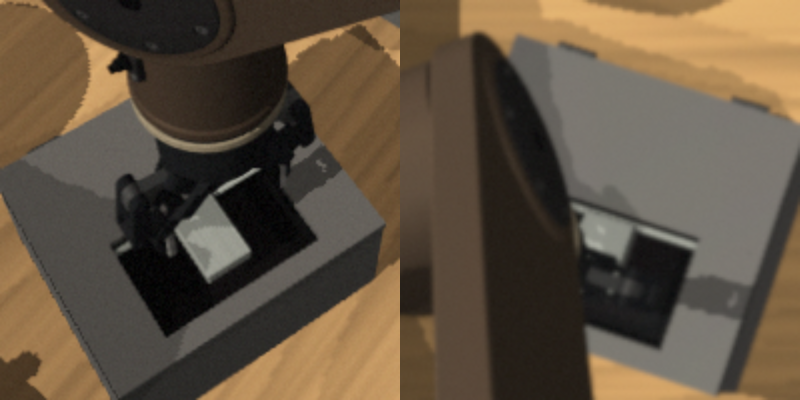

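Fingers straddle the paddle (side crop: paddle at (212,240), fingers at (150,210) and (300,130)). Next: descend and then close.

Call:
{"api": "arm_command", "payload": {
  "motion": [
    {"hand": 0,"dx": 0,"dy": -0.2,"dz": 1.5,"spin": 0},
    {"hand": 0,"dx": 0,"dy": 0,"dz": 1.5,"spin": 0},
    {"hand": 0,"dx": 0,"dy": 0,"dz": 1.5,"spin": 0},
    {"hand": 0,"dx": 0,"dy": 0,"dz": 1.2,"spin": 0},
    {"hand": 0,"dx": 0,"dy": 0,"dz": 1.0,"spin": 0},
    {"hand": 0,"dx": 0,"dy": 0,"dz": 0.8,"spin": 0},
    {"hand": 0,"dx": 0,"dy": 0,"dz": 0.6,"spin": 0},
    {"hand": 0,"dx": 0,"dy": 0,"dz": 0,"spin": 0}
  ]
}}

```text
time_s: 4.6
ee_pos: [514.8, 229.5, 89.7]
tool_rot: [3.101, -0.499, -0.001]
force: [-0.7, 0.4, -0.2]
gripper_width: 85.6
```

Run:
```python
from h import *
s=env.state();print(s["ee_pos"],s["force"])
a=env.snapshot("side")[:,:,::-1]
cv2.imwrite("pics/c3.png",cv2.resize(a[310:460,200:350],(600,600),interpolation=cv2.INTER_CUBIC))
```

```text
[514.82634559 229.45991815  89.74971571] [-0.72606518  0.4007226  -0.18523253]
```

View pics/c3.png

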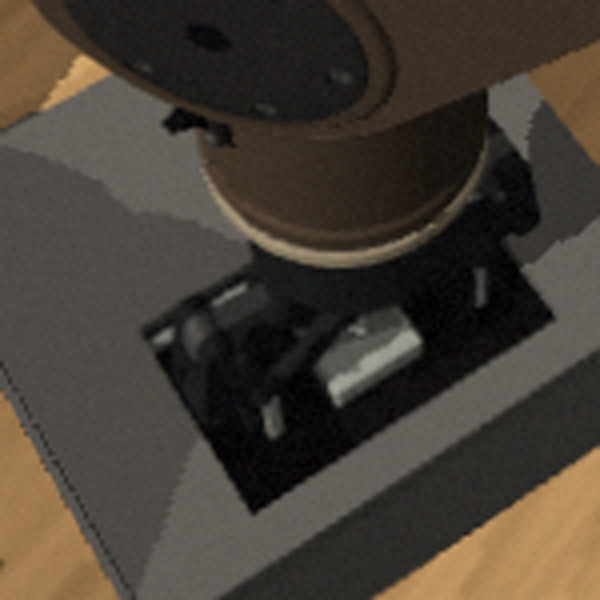

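Both pads (272,417) and (482,288) stand inside the recess either side of the paddle (front face about (375,370)). Close now, slightly lower.

Call:
{"api": "arm_command", "payload": {
  "motion": [
    {"hand": 0.3,"dx": 0,"dy": 0,"dz": 0.3,"spin": 0},
    {"hand": 1,"dx": 0,"dy": 0,"dz": 0,"spin": 0},
    {"hand": 1,"dx": 0,"dy": 0,"dz": 0,"spin": 0},
    {"hand": 1,"dx": 0,"dy": 0,"dz": 0,"spin": 0},
    {"hand": 1,"dx": 0,"dy": 0,"dz": 0,"spin": 0},
    {"hand": 1,"dx": 0,"dy": 0,"dz": 0,"spin": 0},
    {"hand": 1,"dx": 0,"dy": 0,"dz": 0,"spin": 0},
    {"hand": 1,"dx": 0,"dy": 0,"dz": 0,"spin": 0}
  ],
  "newtons": 50
}}

```text
time_s: 5.45
ee_pos: [515.4, 230.9, 87.9]
tool_rot: [-3.1, 0.499, -0.001]
force: [-3.8, 12.2, 3.6]
gripper_width: 39.3
```

Call:
{"api": "arm_command", "payload": {
  "motion": [
    {"hand": 1,"dx": 0.05,"dy": -0.1,"dz": -0.5,"spin": 0},
    {"hand": 1,"dx": 0.05,"dy": 0,"dz": -0.5,"spin": 0},
    {"hand": 1,"dx": 0.15,"dy": 0,"dz": -0.5,"spin": 0},
    {"hand": 1,"dx": 0.15,"dy": 0,"dz": -0.45,"spin": 0},
    {"hand": 1,"dx": 0.2,"dy": 0,"dz": -0.45,"spin": 0},
    {"hand": 1,"dx": 0.25,"dy": 0,"dz": -0.4,"spin": 0},
    {"hand": 1,"dx": 0,"dy": 0,"dz": 0,"spin": 0}
  ]
}}

```text
time_s: 6.15
ee_pos: [521.8, 228.9, 115.2]
tool_rot: [-3.101, 0.499, 0.005]
force: [-9.8, 15.2, -2.2]
gripper_width: 39.1
```

Call:
{"api": "arm_command", "payload": {
  "motion": [
    {"hand": 1,"dx": 0.0,"dy": -0.1,"dz": -0.75,"spin": 0},
    {"hand": 1,"dx": 0.15,"dy": 0,"dz": -0.75,"spin": 0},
    {"hand": 1,"dx": 0.25,"dy": 0,"dz": -0.75,"spin": 0},
    {"hand": 1,"dx": 0.25,"dy": 0,"dz": -0.7,"spin": 0},
    {"hand": 1,"dx": 0,"dy": 0,"dz": 0,"spin": 0}
  ]
}}

```text
time_s: 6.65
ee_pos: [528.9, 226.9, 145.5]
tool_rot: [3.101, -0.499, -0.003]
force: [-8.9, 3.8, 3.4]
gripper_width: 38.9
```

Run:
```python
from h import *
s=env.state();print(s["ee_pos"],s["force"],s["moment"],s["gripper_width"])
a=env.snapshot("side")[:,:,::-1]
cv2.imwrite("pics/c4.png",cv2.resize(a[270:480,160:390],(690,630))[:600])
```

```text
[528.92464274 226.90153836 145.53122371] [-8.89403332  3.77652713  3.44857851] [ 0.47698598  1.4120912  -0.07870501] 38.86298162999333
```

View pics/c4.png

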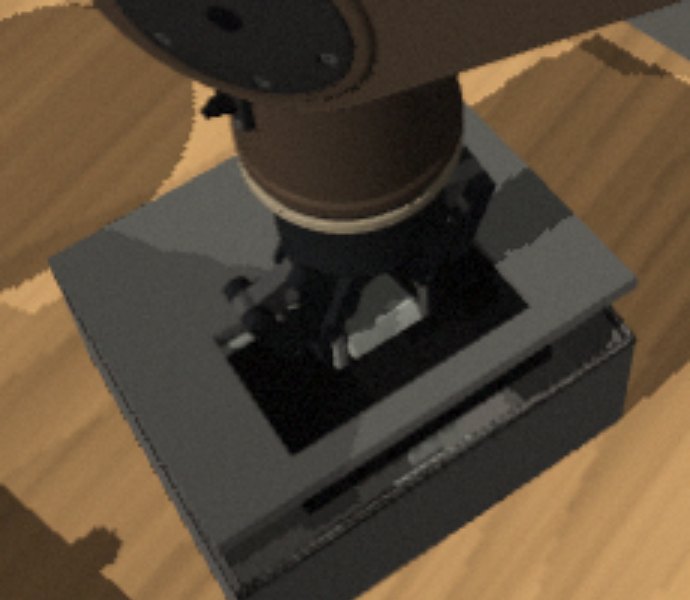

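The lid's front edge has lifted clear of the box, with the inside visible along (250–620, 330–570), and the paddle is still pinched at (385,325). Continue along the arc.

Call:
{"api": "arm_command", "payload": {
  "motion": [
    {"hand": 1,"dx": 0.3,"dy": 0,"dz": -0.7,"spin": 0},
    {"hand": 1,"dx": 0.35,"dy": 0,"dz": -0.7,"spin": 0},
    {"hand": 1,"dx": 0.35,"dy": 0,"dz": -0.65,"spin": 0},
    {"hand": 1,"dx": 0.4,"dy": 0,"dz": -0.65,"spin": 0},
    {"hand": 1,"dx": 0.45,"dy": 0,"dz": -0.65,"spin": 0},
    {"hand": 1,"dx": 0.45,"dy": 0,"dz": -0.6,"spin": 0},
    {"hand": 1,"dx": 0,"dy": 0,"dz": 0,"spin": 0}
  ]
}}

```text
time_s: 7.4
ee_pos: [548.9, 220.3, 185.3]
tool_rot: [3.102, -0.499, -0.008]
force: [-22.4, 9.7, 19.2]
gripper_width: 39.0
```

Call:
{"api": "arm_command", "payload": {
  "motion": [
    {"hand": 1,"dx": 0.5,"dy": 0,"dz": -0.6,"spin": 0},
    {"hand": 1,"dx": 0.55,"dy": 0,"dz": -0.55,"spin": 0},
    {"hand": 1,"dx": 0.55,"dy": 0,"dz": -0.55,"spin": 0},
    {"hand": 1,"dx": 0.6,"dy": 0,"dz": -0.5,"spin": 0},
    {"hand": 1,"dx": 0,"dy": 0,"dz": 0,"spin": 0}
  ]
}}

```text
time_s: 7.9
ee_pos: [571.8, 212.7, 207.2]
tool_rot: [3.102, -0.499, -0.003]
force: [-7.5, 0.9, 8.8]
gripper_width: 39.3
```

Call:
{"api": "arm_command", "payload": {
  "motion": [
    {"hand": 1,"dx": 0.55,"dy": 0,"dz": -0.55,"spin": 0},
    {"hand": 1,"dx": 0.6,"dy": 0,"dz": -0.5,"spin": 0},
    {"hand": 1,"dx": 0.6,"dy": 0,"dz": -0.45,"spin": 0},
    {"hand": 1,"dx": 0.65,"dy": 0,"dz": -0.4,"spin": 0},
    {"hand": 1,"dx": 0.65,"dy": 0,"dz": -0.4,"spin": 0},
    {"hand": 1,"dx": 0.7,"dy": 0,"dz": -0.35,"spin": 0},
    {"hand": 1,"dx": 0,"dy": 0,"dz": 0,"spin": 0}
  ]
}}

```text
time_s: 8.6
ee_pos: [609.5, 200.3, 233.2]
tool_rot: [3.101, -0.499, 0.002]
force: [2.1, -5.5, -8.9]
gripper_width: 39.1
```

Run:
```python
from h import *
s=env.state();print(s["ee_pos"],s["force"],s["moment"],s["gripper_width"])
a=env.snapshot("side")[:,:,::-1]
cv2.imwrite("pics/c5.png",cv2.resize(a[240:480,130:400],(675,600)))
```

```text
[609.54996829 200.25861257 233.17366316] [ 2.1325697  -5.49403899 -8.87665517] [-0.95567692 -0.19690081  0.01204081] 39.0792129277195
```

View pics/c5.png

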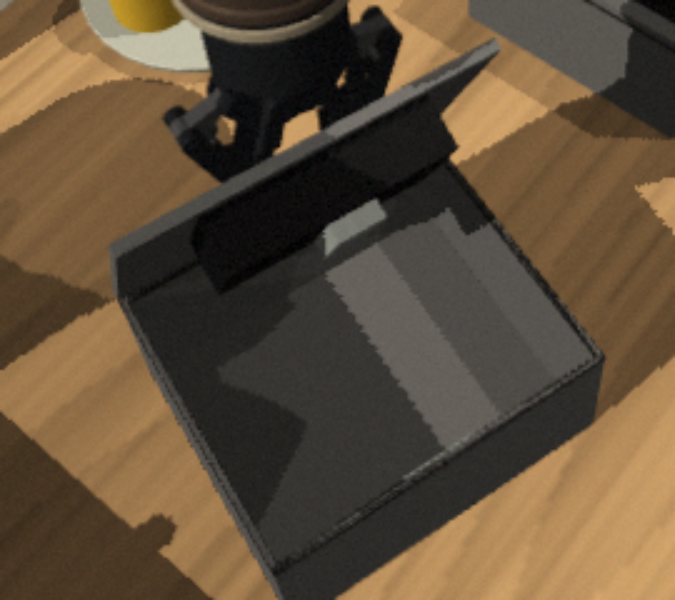

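The lid stands steep, front edge from (115,250) to (495,45) in the crop, about 1 rad by the tool's travel. I'll release and lift straight up.

Call:
{"api": "arm_command", "payload": {
  "motion": [
    {"hand": 0.6,"dx": 0,"dy": 0,"dz": 0,"spin": 0},
    {"hand": 0.3,"dx": 0,"dy": 0,"dz": 0,"spin": 0},
    {"hand": 0.1,"dx": 0,"dy": 0,"dz": 0,"spin": 0},
    {"hand": 0.1,"dx": 0,"dy": 0,"dz": 0,"spin": 0},
    {"hand": 0.1,"dx": 0,"dy": 0,"dz": 0,"spin": 0},
    {"hand": 0.1,"dx": 0,"dy": 0,"dz": 0,"spin": 0}
  ]
}}

```text
time_s: 9.25
ee_pos: [608.4, 201.1, 233.1]
tool_rot: [-3.101, 0.498, -0.001]
force: [0.9, 0.6, 1.0]
gripper_width: 77.0
```

Call:
{"api": "arm_command", "payload": {
  "motion": [
    {"hand": 0.1,"dx": 0.2,"dy": 0,"dz": -1,"spin": 0},
    {"hand": 0.1,"dx": 0.2,"dy": 0,"dz": -1.5,"spin": 0},
    {"hand": 0.1,"dx": 0,"dy": 0,"dz": -2,"spin": 0},
    {"hand": 0.1,"dx": 0,"dy": 0,"dz": -2,"spin": 0},
    {"hand": 0.1,"dx": 0,"dy": 0,"dz": -2,"spin": 0},
    {"hand": 0.1,"dx": 0,"dy": 0,"dz": -2,"spin": 0},
    {"hand": 0.1,"dx": 0,"dy": 0,"dz": -2,"spin": 0},
    {"hand": 0.1,"dx": 0,"dy": 0,"dz": -2,"spin": 0},
    {"hand": 0.1,"dx": 0,"dy": 0,"dz": 0,"spin": 0},
    {"hand": 0.1,"dx": 0,"dy": 0,"dz": 0,"spin": 0}
  ]
}}

```text
time_s: 10.25
ee_pos: [612.2, 199.7, 378.5]
tool_rot: [-3.101, 0.499, -0.002]
force: [-0.6, -0.4, 0.6]
gripper_width: 76.7
```

Run:
```python
from h import *
s=env.state();print(s["time_s"],s["ee_pos"],s["force"],abs(s["qvel"]).max())
a=env.snapshot("side")[:,:,::-1];cv2.imwrite("pics/c6.png",a)
# predicted lid front corners for angles
H=np.array([667.3,179.3,100.3]);Y=R.from_euler('z',-.319).as_matrix()
for t in(.785,.9,1.0,1.1):
    P=np.array([[-212*np.cos(t)-8*np.sin(t)*-1,y,212*np.sin(t)+8*np.cos(t)] for y in(120,-120)])
    print(t,proj("side",P@Y.T+H).round().tolist())
```

```text
10.25 [612.23851419 199.73322138 378.48522642] [-0.58601949 -0.40070651  0.60208349] 0.02446601078350048
0.785 [[201.0, 388.0], [350.0, 301.0]]
0.9 [[192.0, 372.0], [343.0, 286.0]]
1.0 [[185.0, 357.0], [336.0, 273.0]]
1.1 [[177.0, 343.0], [329.0, 260.0]]
```

View pics/c6.png

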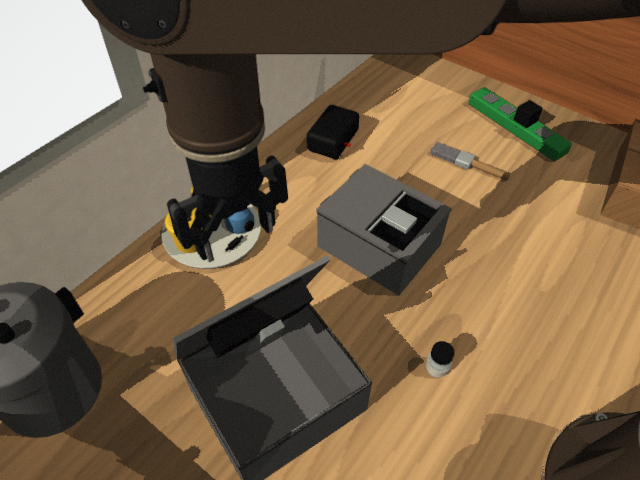

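The lid's front corners are at about (177,343) and (329,260), which matches a lid angle of roughly 1.1 rad. The gripper is well clear, and the narrow box at (383,228) is shut.

```bash
python3 -c "
from rig import env
print(env.sign_off(), env.state()['force'])"
```

```text
the job is handed in; nothing more can be done
the job is handed in; nothing more can be done
```

I opened the wider box and handed the job in at about 10.3 s of the 38 s allowed. I located the box from both cameras, pinched its paddle, tripped the latch, raised the lid along its arc, released it and lifted the arm clear.

- **Lid angle:** in the last picture the lid was standing open by itself at about 1.1 rad. The tool's travel gave about 0.97 rad, so the two disagree slightly, but both are well above 0.785.
- **Stillness:** I took only one picture after letting go, so I did not check separately that the lid was still.
- **Narrower box:** it looked shut and untouched.
- **Contact:** the last force reading was under 1 N, with the gripper about 145 mm above the release point.
- **Forces:** the highest reading I saw was about 31 N at the wrist, while pulling the lid up.
- **Measurement check that disagreed:** the fit put the hinge about 100 to 102 mm high, not the stated 110 mm. I chose a grip height that suited both.

The hand-in gives no verdict, so I can't confirm the result beyond these checks.

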